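Light the specimen: aim the bench lamp and start its spring-return timer

ROBOT

A 7-joint arm with a two-finger parallel gripper is mounted at the origin on the work surface. World frame = base frame: x ahead of the robot, y to its left, z up, the work surface at z = 0. Lengths are in m, angles in rad, forces in N, time in s.
With the tool pointing down it reaches from about 0.4 to 0.85 m from the base axis. Payload 4.5 kg.
Tool frame: the origin (TCP) lies midway between the tips of the shut fingers; the grasp point (between the pads) lies 19 mm behind it (ctrl.tcp_to_grasp is the distance from the TCP to the grasp point, in m); z points along the fingers, y is the direction in which the jaws open and shut (so a half turn about z gives the same grasp; the last joint's range is limited). The gripper opens to 85 mm and grips with 20 to 120 N. Pads are 22 mm wide; open, the fingers measure 114 mm over their backs; the gripper's body (76 mm by 85 mm) begins 54 mm behind the grasp point. The pads swing forward as they close: fully open they stand 13 mm farther back than shut.
Start: joints at [1.295, 0.689, -0.195, 1.565, 0.157, 0.902, -0.215], TCP at [0.191, -0.595, 0.231] pointing down, gripper open.
Joint ranges: [-3.01, 3.01], [-0.46, 2.08], [-1.47, 1.51], [0.13, 2.56], [-1, 4.14], [0.04, 2.09], [-2.66, 2.66]. Speed limits (rad/s): [2.57, 2.57, 3.14, 3.14, 3.14, 3.14, 3.14].

INTERFACE

Orientations are given as a unit quaternion [x, y, z, w].
In Python, from rig import ctrl gives the robot as it stands.
- The arm moves only by the shell command python3 -m crank 'ROWS' [OPENING] [FORCE]. ROWS is JSON, a list of rows, each a list of 6 numbers: the shift along the world's x, y, z in mm, then the turn, a rotation vector about the world's x, y, z in rad. In form: [[dx, dy, dz, wx, wy, wz], ...]. A call has 1 to 12 rows; each row is the pose to reach, as a shift and turn from the pose commanded when the call began; what a row does not reach only later rows make up. A row lasts 1/10 s, in which the tool goes at most 50 mm and 8.59 degrees, less where a joint would pass 70% of its speed; a pose out of reach is approached as far as the arm can. A call with a gripper value outside its range is refused whole. OPENING is the closure, from -1 (fully open) to 1 (shut), set as the call begins (- or left out, the last holds). The fingers move at their own pace and stop on an object; FORCE is the grip in N (left out, the last holds). Time passes only in rows, so rows that repeat a pose let the fingers close. It gives the time, the measured TCP pose, the force and the opening at its end, in the units of the state.
- ctrl.observe(): the state, without advancing time (a new reading comes with each control period).
- ctrl.grab_frame(name): name is "scene" or "top" or "wrist"; returns (picture, depth): 420x560x3 uint8, red, green, blue; 420x560 float32, m along the optical axis (not along the pixel's ray), 0 where there is no reading.
- ctrl.camera_model(name): a dict with "fx", "fy", "cx", "cy" (pixels), "k1" (the pictures are not rectified: a ray, as slopes to the right and down, at radius r is drawn at 1 + k1 r^2 times it, then the intrinsics apply), "rvec" (rotation vector, rad) and "tvec" (3), from world to camera coordinates, as OpenCV has them; the wrist camera has in their place "mount" (4x4, takes a point from camera to tool coordinates, whose origin is the TCP and whose axes are the flange's). Camera axes: x right, y down, z forward; pixel columns grow to the right and rows downward; lengths in m; the calibration is good to about 2 mm. A picture is of the moment at which its call begins: read the wrist's pose just before it. camera_model takes no time and is no camera call.
- ctrl.finish_job(): hands the job in, once; it reports no verdict.
The state is a dict: "time_s": time; "joint_positions": joint angles; "qvel": joint speeds; "effort": joint torques, N m; "ee_pos": TCP position; "eef_rot": TCP orientation; "wrist_force": force on the tool from outside, world axes, zero at the start; "ft_torque": the same for the moment, N m; "opening": opening from 0.0 (shut) to 1.0 (fully open).
Only numpy, scipy, OpenCV 4.12 (cv2) and the standard library are available. Lean on these libraries where they do the work, as an engineer would, in place of code of your own. Each camera call takes 0.05 s, during which the arm holds its last target. There are 200 camera calls.

TASK

Swivel and tilt the bench lamp, by pushing the handle on the back of its head, until the lamp points at the middle of the specimen dish. Then push the lever on the sloped timer box clockwise, all the way to its stop, press it firmly against the stop, with about 18 N, for a second (the spring alone takes only about 6 N; more than 35 N would break it), and let it spring fully back; the lamp must stay aimed. Leave the dish and everything else on the bench where it is.

Things in the scene. Friction and masses are not known exactly. Their poses are not given: they have to be found in the camera images.
- lamp: bench lamp, fixed to the bench: grey round foot (124 mm diameter, 22 mm high) with a steel column; origin under the middle of the foot, z up along the column; at swivel 0 the boom points along this body's -x
- lamp_column (a point): point on the column's axis at boom height, 213 mm above the bench; the boom swivels about the vertical through it
- lamp_swivel (a joint): swivel of the boom about the column (rad), positive counter-clockwise from above, -1.4 to 1.4, 0 = boom along the lamp body's -x; a stiff joint (0.22 N m) that stays where it is left
- lamp_pivot (a point): middle of the tilt hinge at the boom's end, 150 mm from the column axis, 213 mm above the bench; axes turn with the lamp head: z along the handle, the lamp shines along -z through this point, y is the hinge axis, -x points outward from the column when the tilt is 0. The white conical shade hangs from 8 to 70 mm below (92 mm wide at its mouth)
- lamp_tilt (a joint): tilt of the head about the point lamp_pivot's y axis (rad), 0 = shining straight down with the handle upright; positive leans the handle inward to the column (+x of the pivot) and the beam outward; -0.75 to 0.75; stiff (0.10 N m), stays where it is left
- lamp_handle (a point): middle of the ball (21 mm) that ends the black upright handle on the head's back, 80 mm above the hinge along the handle; the handle below it is a 17 mm round bar free from 16 to 80 mm above the hinge
- dish: white round dish, 96 mm wide, 16 mm high, loose, with a lump of copper ore in it (26 mm high); origin under its middle
- dish_middle (a point): middle of the dish, 12 mm above its underside: what the lamp must point at
- timer: lamp timer, fixed to the bench: a box 185 mm deep, 170 mm wide, about 60 mm high in front and 135 mm at the back; origin under its middle. Its flat top face slopes down to the front (-x of the body): the face normal leans 0.42 rad from vertical towards the body's -x
- lever_axis (a point): where the lever's turning axis meets the sloped face, 100 mm above the bench; its z is the face normal and the turning axis; its x and y turn with the lever: at joint 0 x points straight up the slope, and the lever then points 0.95 rad counter-clockwise from it
- lever_tip (a point): middle of the outer end of the black lever, 85 mm from its axis and 26 mm above the face. The lever is a bar 14 mm thick standing 11 to 41 mm above the face, from the round hub (48 mm diameter, 44 mm high) to this end
- timer_lever (a joint): turn of the lever (rad), clockwise seen looking at the face, 0 = at rest to the left of straight uphill; a spring drives it back to 0. The stop is at about 1.9; the spring's torque there is 0.35 N m, so about 6 N at 60 mm from the axis
- amber_bottle: amber glass bottle with black cap, 52 mm diameter, 125 mm tall; bystander, loose
- beaker: glass beaker, 66 mm wide, 85 mm tall; bystander, loose
- tub: white tub, 84 mm diameter, 75 mm tall; bystander, loose
- beaker_b: glass beaker, 72 mm wide, 100 mm tall; bystander, loose
- pen: blue pen lying on the bench, 120 mm long, 12 mm thick; origin on its middle; bystander, loose
- jar: small capped jar, 60 mm diameter, 70 mm tall; bystander, loose
Not all that is in view belongs to the job. There is more than one size of the timer; the job needs the larger. What is shaped like the dish but pink is not meant.

How it is judged:
On the way, in this order (a step that is already met when the one before it is completed fails the run):
1. the lamp's centre line passes within 20 mm (each way) of the dish's middle, the timer lever not yet turned (x of dish_middle in the frame of lamp_pivot between -0.02 and 0.02 m and y of dish_middle in the frame of lamp_pivot between -0.02 and 0.02 m and value of joint timer_lever below 0.15 rad), for 0.3 s.
2. the timer lever is pressed against its stop (within 0.06 rad) with more than 11 N for 0.6 s, the lamp still aimed (x of dish_middle in the frame of lamp_pivot between -0.02 and 0.02 m and y of dish_middle in the frame of lamp_pivot between -0.02 and 0.02 m and value of joint timer_lever above 1.84 rad and contact force between anything else and timer above 11 N), for 0.6 s.
At the end, for the whole second after the job is handed in: The lamp's centre line passes within 20 mm (each way, across the beam) of the dish's middle, the timer lever has sprung back to rest (below 0.06 rad) and is still, and the dish is within 20 mm of where it was (x of dish_middle in the frame of lamp_pivot between -0.02 and 0.02 m and y of dish_middle in the frame of lamp_pivot between -0.02 and 0.02 m and value of joint timer_lever below 0.06 rad and velocity of joint timer_lever below 0.05 rad/s and distance of dish from where it was at the start of the episode below 0.02 m); the robot touches nothing.
It fails at once if the timer or its lever is forced (over 35 N) (contact force between anything else and timer above 35 N).
It fails at once if the dish or a bystander is displaced by more than 20 mm (distance of any of dish, amber_bottle, beaker, tub, beaker_b, pen, jar from where it was at the start of the episode above 0.02 m).
It also fails if it takes over 72 s, if anything falls off the work surface, if the arm or the gripper's body presses on something with over 40 N, if the wrist force passes 120 N, or if a joint passes its speed limit or range.

## Working session

There is one attempt and no reset: what is moved stays moved. The work goes in short steps, Python scripts to look and compute and a shell command to move; the robot and the scene stay as the last step left them, time stands still between calls to the robot, and variables do not carry over. Pictures are saved under pics/ and viewed, about 8 in all and at most 12, crops included, and the job is handed in when it is done.

```bash
ls; mkdir -p pics
cat > h.py <<'E'
import numpy as np, cv2
from rig import ctrl
from scipy.spatial.transform import Rotation as R
def ext(n):
    m=ctrl.camera_model(n)
    return m,R.from_rotvec(np.ravel(m['rvec'])).as_matrix(),np.ravel(m['tvec'])
def cloud(n,d):
    "world xyz for every pixel"
    m,Rm,t=ext(n); h,w=d.shape
    u,v=np.meshgrid(np.arange(w),np.arange(h))
    K=np.array([[m['fx'],0,m['cx']],[0,m['fy'],m['cy']],[0,0,1]])
    p=cv2.undistortPoints(np.stack([u,v],-1).reshape(-1,1,2).astype(float),K,np.array([m['k1'],0,0,0.])).reshape(h,w,2)
    P=np.dstack([p*d[...,None],d])
    P=(P-t)@Rm
    P[d==0]=np.nan
    return P
E
python3 - <<'E'
from h import *
print(ctrl.observe())
for n in ('scene','top'):
    p,d=ctrl.grab_frame(n); np.savez(f'{n}0.npz',p=p,d=d)
    cv2.imwrite(f'pics/{n}0.png',cv2.resize(p[...,::-1],(800,600)))
    m,Rm,t=ext(n); print(n,m,-Rm.T@t,Rm[2])
E
```

```text
pics
{'time_s': 0.0, 'joint_positions': array([ 1.29482173,  0.69000563, -0.19452469,  1.56637956,  0.15730058,
        0.90250346, -0.21510632]), 'qvel': array([ 8.31311149e-06, -1.97073080e-03,  1.42796281e-03,  5.37017261e-04,
       -1.24950512e-03,  9.63150783e-04, -1.27521004e-03]), 'effort': array([ 3.68853910e-05, -5.39616787e+01, -1.26654122e+00, -1.58542353e+01,
        9.14524921e-03,  9.61496233e-03, -1.61686762e-05]), 'ee_pos': array([ 0.19027831, -0.59462572,  0.23046135]), 'eef_rot': array([ 9.88021450e-01,  1.54313671e-01, -2.11639203e-04, -9.27655281e-04]), 'wrist_force': array([ 0.40219336, -0.54449362,  0.23546165]), 'ft_torque': array([-0.00033598,  0.02129311, -0.0395913 ]), 'opening': 0.9981393543447548}
scene {'fx': 496.45038697879846, 'fy': 496.45038697879846, 'cx': 286.8927171211046, 'cy': 212.79981781502525, 'k1': -0.13253727189638098, 'rvec': array([ 1.56886179,  1.63624831, -0.91764337]), 'tvec': array([ 0.0290046 , -0.10853897,  1.8847649 ])} [1.66780267 0.03462997 0.88441831] [-0.85443962 -0.03237966 -0.51854073]
top {'fx': 390.3635591982938, 'fy': 390.3635591982938, 'cx': 277.46546129276425, 'cy': 212.76073970221, 'k1': -0.059062650751686895, 'rvec': array([ 2.16568025, -2.13970381,  0.16977915]), 'tvec': array([-0.02733709,  0.52433445,  0.97615202])} [ 0.37888586 -0.00841553  1.04159559] [ 0.14370308 -0.01241666 -0.98954295]
```

View pics/scene0.png

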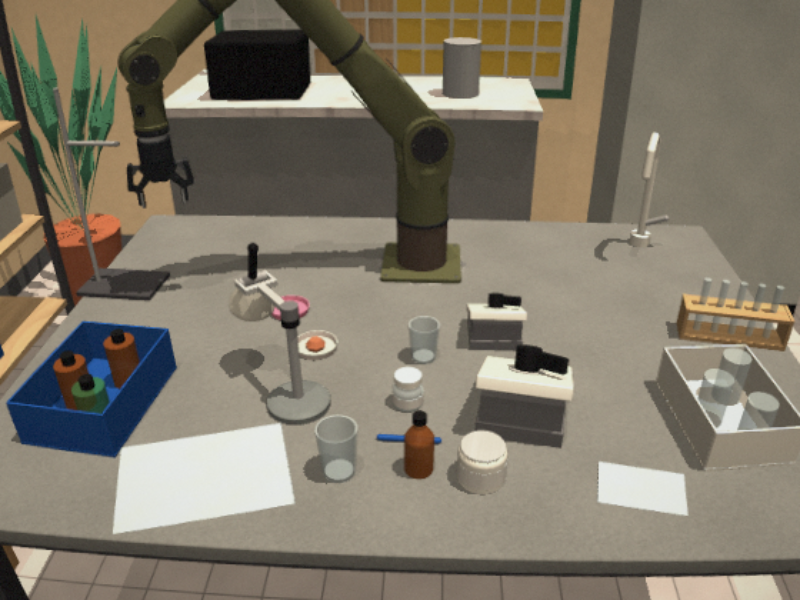

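View pics/top0.png

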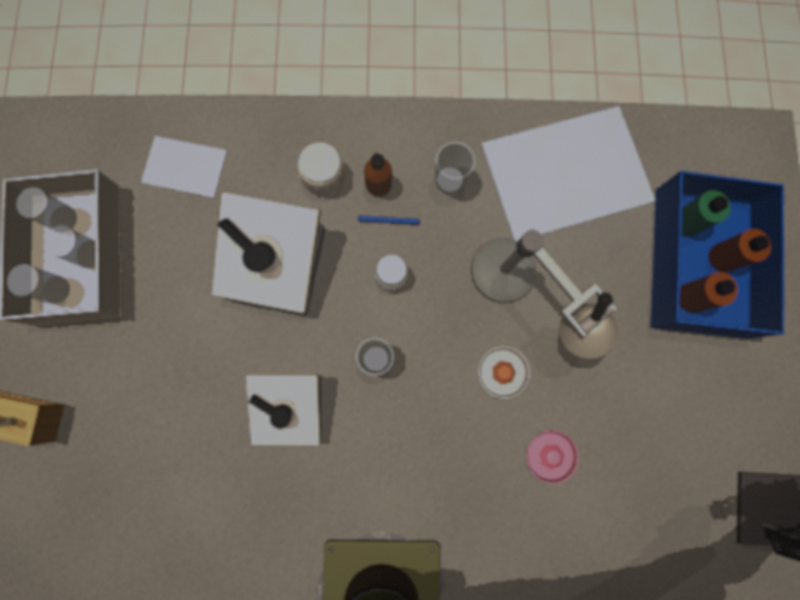

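The scene view shows the lamp (column at about (290,310), handle ball at (253,247)), the white dish at (316,344), and the larger timer at (525,385). In the top view the dish is at (503,373), the handle at (602,305) and the large timer's hub at (259,256). Next I measure these from depth.

Run:
```python
from h import *
for n in ('top','scene'):
    z=np.load(n+'0.npz');p,d=z['p'],z['d'];P=cloud(n,d);s=.7
    hsv=cv2.cvtColor(p,cv2.COLOR_RGB2HSV);X,Y,Z=np.moveaxis(P,-1,0)
    def rep(l,m):
        q=P[m]
        if len(q): print(n,l,m.sum(),'med',np.round(np.nanmedian(q,0),4),'min',np.round(q.min(0),4),'max',np.round(q.max(0),4))
    V=hsv[...,2]; 
    np.savez(n+'P.npz',P=P,hsv=hsv)
    lampreg=(X>.3)&(X<.75)&(Y<-.15)&(Y>-.55)
    rep('ore',lampreg&(hsv[...,0]<12)&(hsv[...,1]>150)&(Z<.05)&(Z>.005)&(Y>-.35))
    rep('dish rim',(X>.3)&(X<.5)&(Y<-.15)&(Y>-.33)&(Z>.008)&(Z<.03)&(hsv[...,1]<60)&(V>120))
    rep('foot',lampreg&(Z>.015)&(Z<.03)&(hsv[...,1]<60)&(X>.5))
    rep('handle',lampreg&(Z>.225)&(V<60))
    rep('handle top',lampreg&(Z>.285)&(V<60))
    rep('column z>.2',lampreg&(Z>.195)&(V>=60)&(Y>-.3))
    rep('boom',lampreg&(Z>.195)&(V>=90))
    rep('shade',lampreg&(Z>.13)&(Z<.19)&(V>60)&(Y<-.33))
    tr=(X>.4)&(X<.75)&(Y>.05)&(Y<.4)
    rep('lever black',tr&(Z>.1)&(V<50))
    f=tr&(V>150)&(Z>.055)&(Z<.145)&(hsv[...,1]<70)&(Y>.09)
    rep('face',f)
    q=P[f]; c=q.mean(0); u,ss,vt=np.linalg.svd(q-c,full_matrices=False); nn=vt[2]*np.sign(vt[2][2]); print('normal',nn,'lean',np.arccos(nn[2]),'dir',np.arctan2(nn[1],nn[0]),'c',c,'rms',ss[2]/len(q)**.5)
    # sample depth around specific things
    for (u,v) in ([(531,240),(602,302),(259,256),(226,224)] if n=='top' else [(253,247),(290,310),(528,358),(560,365)]):
        print((u,v),np.round(P[round(v*s),round(u*s)],4))
    print(n,'objs', [np.round(x,3) for x in [np.nanmin(Z),np.nanmax(Z)]])
```

```text
top ore 122 med [ 0.4049 -0.2165  0.0235] min [ 0.3869 -0.2326  0.0142] max [ 0.4206 -0.202   0.0294]
top dish rim 234 med [ 0.4103 -0.2287  0.0145] min [ 0.3584 -0.2668  0.008 ] max [ 0.4523 -0.1729  0.0223]
top foot 1286 med [ 0.5907 -0.2164  0.0211] min [ 0.5379 -0.2841  0.015 ] max [ 0.6591 -0.1616  0.0286]
top handle 144 med [ 0.4907 -0.3046  0.2819] min [ 0.4783 -0.3181  0.2259] max [ 0.5063 -0.2956  0.3032]
top handle top 69 med [ 0.4966 -0.3023  0.2971] min [ 0.4889 -0.3097  0.2887] max [ 0.5063 -0.2956  0.3032]
top column z>.2 799 med [ 0.5425 -0.2658  0.2205] min [ 0.4539 -0.3     0.1964] max [ 0.6127 -0.2068  0.2938]
top boom 1205 med [ 0.5142 -0.2871  0.22  ] min [ 0.4475 -0.3522  0.1951] max [ 0.6127 -0.2076  0.2971]
top shade 182 med [ 0.444  -0.3509  0.1774] min [ 0.4231 -0.3711  0.151 ] max [ 0.5142 -0.3302  0.1899]
top lever black 470 med [0.5958 0.2199 0.1432] min [0.5666 0.1901 0.1129] max [0.6472 0.2718 0.1605]
top face 3874 med [0.6061 0.2013 0.1031] min [0.5074 0.105  0.0606] max [0.7499 0.3068 0.1412]
normal [-0.3862988   0.05961184  0.92044536] lean 0.40157795
[... 989 characters left out ...]
 -0.3511  0.1951] max [ 0.6152 -0.2059  0.2977]
scene shade 199 med [ 0.5043 -0.3472  0.1666] min [ 0.4684 -0.3696  0.1355] max [ 0.5174 -0.3301  0.1898]
scene lever black 493 med [0.6155 0.226  0.1371] min [0.5743 0.1898 0.1058] max [0.656  0.2745 0.1584]
scene face 1323 med [0.6745 0.1899 0.1223] min [0.4    0.1034 0.0631] max [0.7499 0.3032 0.1417]
normal [-0.22420759  0.00557688  0.97452545] lean 0.22620101043818902 dir 3.116724065197478 c [0.6526738  0.19577739 0.11753998] rms 0.011610530750257239
(253, 247) [ 0.5068 -0.3018  0.2953]
(290, 310) [ 0.6097 -0.2184  0.2239]
(528, 358) [0.6092 0.2119 0.1315]
(560, 365) [0.6451 0.2629 0.1462]
scene objs [np.float64(-0.771), np.float64(0.691)]
```

```bash
python3 -m crank '[[0,0,50,0,0,0],[0,0,100,0,0,0],[30,30,130,0,0,0.03],[60,60,130,0,0,0.07],[90,88,130,0,0,0.11],[120,116,130,0,0,0.15],[150,144,130,0,0,0.19],[180,172,130,0,0,0.23],[210,200,130,0,0,0.27],[240,228,130,0,0,0.30],[270,256,130,0,0,0.34],[290,275,130,0,0,0.37]]' -1; python3 -m crank '[[20,18,0,0,0,0],[20,18,0,0,0,0],[20,18,0,0,0,0],[20,18,0,0,0,0]]'
python3 - <<'E'
from h import *
s=ctrl.observe();p,d=ctrl.grab_frame('wrist');m=ctrl.camera_model('wrist')
print(s['ee_pos'],R.from_quat(s['eef_rot']).as_matrix(),m)
np.savez('w1.npz',p=p,d=d,pos=s['ee_pos'],q=s['eef_rot']);cv2.imwrite('pics/w1.png',p[...,::-1])
E
```

```text
time_s: 1.3
ee_pos: [0.4827, -0.317, 0.361]
eef_rot: [0.942, 0.336, 0.001, -0.001]
wrist_force: [-0.4, 0.6, 0.9]
opening: 1.002
time_s: 1.7
ee_pos: [0.4994, -0.3035, 0.361]
eef_rot: [0.943, 0.332, -0.001, 0.0]
wrist_force: [-0.8, 0.2, -0.1]
opening: 1.001
[ 0.49942672 -0.3035064   0.36100427] [[ 7.78930826e-01  6.27108391e-01 -1.35447885e-03]
 [ 6.27108000e-01 -7.78931958e-01 -7.48861747e-04]
 [-1.52466435e-03 -2.66093026e-04 -9.99998802e-01]] {'fx': 327.7129624763026, 'fy': 327.7129624763026, 'cx': 279.07637361917267, 'cy': 213.5312781983028, 'k1': -0.07704230339751404, 'mount': array([[-1.80855840e-04, -9.46150108e-01, -3.23728191e-01,
         8.46886873e-02],
       [ 9.99999653e-01,  9.19799121e-05, -8.27492287e-04,
         3.92020306e-04],
       [ 8.12708406e-04, -3.23728228e-01,  9.46149763e-01,
        -1.41994698e-01],
       [ 0.00000000e+00,  0.00000000e+00,  0.00000000e+00,
         1.00000000e+00]])}
```

View pics/w1.png

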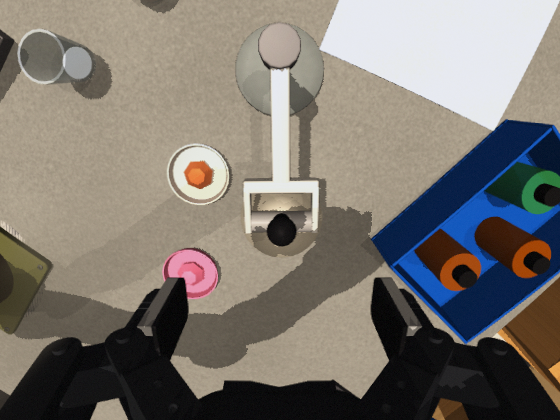

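The wrist view has the black ball at (282,228), centred between the jaws, with the boom running straight up to the foot at (280,68). Both match the estimate, so I descend and grip lightly.

```bash
python3 -m crank '[[1,-2,-45,0,0,0],[1,-2,-75,0,0,0],[1,-2,-87,0,0,0],[1,-2,-87,0,0,0],[1,-2,-87,0,0,0]]' -1; python3 -m crank '[[0,0,0,0,0,0],[0,0,0,0,0,0],[0,0,0,0,0,0],[0,0,0,0,0,0],[0,0,0,0,0,0],[0,0,0,0,0,0],[0,0,0,0,0,0],[0,0,0,0,0,0]]' 1 20
python3 - <<'E'
import numpy as np
# arc waypoints for ball about the column, shift mm & turn
c=np.array([.599,-.2228]);b0=np.array([.5004,-.3055])-c
r0=np.hypot(*b0);a0=np.arctan2(b0[1],b0[0]);dd=np.array([.4045,-.2198])-c;a1=np.arctan2(dd[1],dd[0])%(2*np.pi);a0%=2*np.pi;r1=.1327
print(r0,r1,a0,a1)
for t in np.arange(1,13)/12:
    a=a0+(a1-a0)*t;r=r0+(r1-r0)*t;p=r*np.array([np.cos(a),np.sin(a)])-b0
    print(np.round(p*1000,1),round(a-a0,3))
E
```

```text
time_s: 2.25
ee_pos: [0.5022, -0.305, 0.2756]
eef_rot: [0.943, 0.333, 0.001, 0.001]
wrist_force: [-0.8, 0.9, 0.3]
opening: 1.002
time_s: 3.05
ee_pos: [0.5017, -0.3042, 0.2747]
eef_rot: [0.943, 0.333, 0.0, 0.0]
wrist_force: [-0.9, 0.3, 4.5]
opening: 0.226
0.12869052024139152 0.1327 3.839514681838992 3.126169712051993
[-5.   5.8] -0.059
[-9.7 11.9] -0.119
[-14.   18.3] -0.178
[-17.9  25. ] -0.238
[-21.4  31.9] -0.297
[-24.6  39. ] -0.357
[-27.3  46.3] -0.416
[-29.5  53.7] -0.476
[-31.4  61.3] -0.535
[-32.7  69.1] -0.594
[-33.6  76.9] -0.654
[-34.1  84.7] -0.713
```

```bash
python3 -m crank '[[-5,6,0,0,0,-0.06],[-10,12,0,0,0,-0.12],[-14,18,0,0,0,-0.18],[-18,25,0,0,0,-0.24],[-21,32,0,0,0,-0.3],[-25,39,0,0,0,-0.36],[-25,39,0,0,0,-0.36]]'
python3 -m crank '[[-3,7,0,0,0,-0.06],[-5,15,0,0,0,-0.12],[-7,22,0,0,0,-0.18],[-8,30,0,0,0,-0.24],[-9,38,0,0,0,-0.3],[-9,46,0,0,0,-0.355],[-9,46,0,0,0,-0.355],[-9,46,0,0,0,-0.355],[-9,46,0,0,0,-0.355]]'
python3 - <<'E'
from h import *
p,d=ctrl.grab_frame('scene'); np.savez('scene1.npz',p=p,d=d);cv2.imwrite('pics/s1.png',cv2.resize(p[120:320,120:420][...,::-1],(750,500)))
E
```

```text
time_s: 3.75
ee_pos: [0.4779, -0.2643, 0.275]
eef_rot: [0.987, 0.16, 0.001, 0.0]
wrist_force: [2.8, 2.2, 5.4]
opening: 0.228
time_s: 4.65
ee_pos: [0.4697, -0.2196, 0.2754]
eef_rot: [1.0, -0.017, 0.002, 0.0]
wrist_force: [2.9, 0.5, 7.0]
opening: 0.223
```

View pics/s1.png

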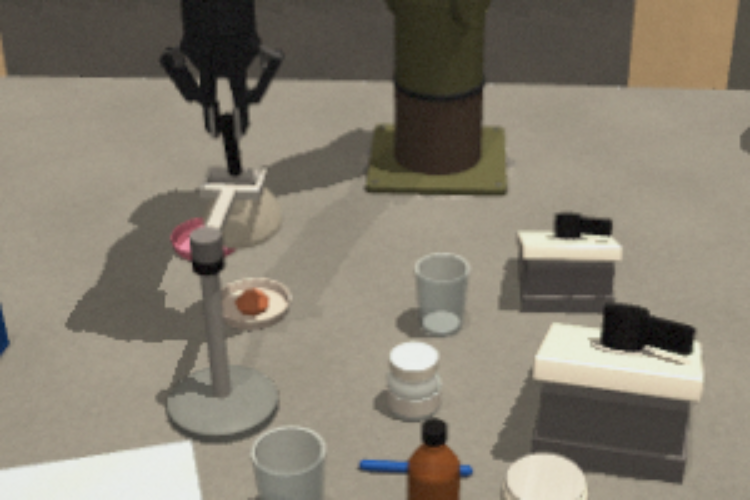

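The lamp is now swung over: boom end at (237,180), dish at (255,300). I release, rise, and measure the pose.

```bash
python3 -m crank '[[0,0,0,0,0,0],[0,0,0,0,0,0],[0,0,0,0,0,0],[0,0,0,0,0,0],[0,0,0,0,0,0],[0,0,0,0,0,0]]' -1; python3 -m crank '[[0,0,25,0,0,0],[0,0,60,0,0,0],[0,0,100,0,0,0],[-40,0,120,0,0,0],[-85,0,130,0,0,0],[-85,0,130,0,0,0],[-85,0,130,0,0,0]]'
python3 - <<'E'
from h import *
s=ctrl.observe();p,d=ctrl.grab_frame('wrist');m=ctrl.camera_model('wrist')
print(s['ee_pos'],s['eef_rot'])
cv2.imwrite('pics/w2.png',p[...,::-1]);h,w=d.shape
K=np.array([[m['fx'],0,m['cx']],[0,m['fy'],m['cy']],[0,0,1]])
u,v=np.meshgrid(np.arange(w),np.arange(h))
q=cv2.undistortPoints(np.stack([u,v],-1).reshape(-1,1,2).astype(float),K,np.array([m['k1'],0,0,0.])).reshape(h,w,2)
P=np.dstack([q*d[...,None],d]);M=m['mount'];P=P@M[:3,:3].T+M[:3,3];P=P@R.from_quat(s['eef_rot']).as_matrix().T+s['ee_pos']
P[d==0]=np.nan
hsv=cv2.cvtColor(p,cv2.COLOR_RGB2HSV);np.savez('w2.npz',P=P,hsv=hsv)
def go(n,P,hsv):
    X,Y,Z=np.moveaxis(P,-1,0);V=hsv[...,2];S=hsv[...,1]
    L=(X>.3)&(X<.72)&(Y>-.36)&(Y<-.12)
    def rep(l,m):
        q=P[m]
        if len(q)>3:
            lo,hi=np.percentile(q,[2,98],axis=0);print(n,l,len(q),np.round(np.median(q,0),4),np.round(lo,4),np.round(hi,4),'mid',np.round((lo+hi)/2,4))
    rep('handle low',L&(V<60)&(Z>.23)&(Z<.26));rep('handle mid',L&(V<60)&(Z>.26)&(Z<.285));rep('ball',L&(V<60)&(Z>.285)&(Z<.31))
    rep('boom',L&(Z>.2)&(Z<.235)&(X>.49)&(X<.57)); rep('yoke',L&(Z>.2)&(Z<.235)&(X>.40)&(X<.485)&(V>100))
    rep('shade',L&(Z>.135)&(Z<.195)&(X<.5));rep('coltop',L&(Z>.2)&(X>.575));rep('foot',L&(Z>.015)&(Z<.03)&(X>.5))
    rep('rim',L&(Z>.01)&(Z<.024)&(X<.48)&(X>.34)&(S<60)&(V>110))
go('wrist',P,hsv)
for n in('top','scene'):
    p,d=ctrl.grab_frame(n);go(n,cloud(n,d),cv2.cvtColor(p,cv2.COLOR_RGB2HSV))
E
```

```text
time_s: 5.3
ee_pos: [0.4675, -0.2193, 0.2742]
eef_rot: [1.0, -0.018, -0.0, 0.0]
wrist_force: [0.1, -0.3, -0.2]
opening: 0.999
time_s: 6.0
ee_pos: [0.3821, -0.2194, 0.4049]
eef_rot: [1.0, -0.018, 0.001, 0.0]
wrist_force: [0.3, 0.4, -0.1]
opening: 1.001
[ 0.38214109 -0.21943623  0.40486113] [ 9.99835244e-01 -1.81362423e-02  6.44542067e-04  3.81384282e-04]
wrist handle low 95 [ 0.4492 -0.2183  0.2467] [ 0.4448 -0.2257  0.2308] [ 0.4539 -0.2113  0.2593] mid [ 0.4493 -0.2185  0.2451]
wrist handle mid 76 [ 0.4547 -0.219   0.2698] [ 0.4518 -0.2256  0.2605] [ 0.4575 -0.212   0.2795] mid [ 0.4547 -0.2188  0.27  ]
wrist ball 614 [ 0.4668 -0.219   0.2981] [ 0.4576 -0.2278  0.2926] [ 0.4755 -0.2101  0.3012] mid [ 0.4666 -0.2189  0.2969]
wrist boom 1311 [ 0.5248 -0.2207  0.2192] [ 0.4909 -0.2288  0.2172] [ 0.5548 -0.213   0.2211] mid [ 0.5228 -0.2209  0.2191]
wrist yoke 2466 [ 0.4501 -0.2182  0.2192] [ 0.4227 -0.2513  0.2014] [ 0.4844 -0.1857  0.2232] mid [ 0.4536 -0.2185  0.2123]
wrist shade 2053 [ 0.4195 -0.2185  0.1755] [ 0.3938 -0.2598  0.152 ] [ 0.4736 -0.1751  0.1943] mid [ 0.4337 -0.2174  
[... 1770 characters left out ...]
] [ 0.4906 -0.2297  0.2089] [ 0.568  -0.1913  0.2224] mid [ 0.5293 -0.2105  0.2156]
scene yoke 181 [ 0.4564 -0.2117  0.2194] [ 0.443  -0.2496  0.207 ] [ 0.4844 -0.1829  0.2245] mid [ 0.4637 -0.2162  0.2158]
scene shade 408 [ 0.4673 -0.2006  0.1643] [ 0.4315 -0.2571  0.1378] [ 0.4795 -0.1757  0.1902] mid [ 0.4555 -0.2164  0.164 ]
scene coltop 194 [ 0.6076 -0.2209  0.2214] [ 0.5855 -0.2379  0.2014] [ 0.6159 -0.2065  0.2303] mid [ 0.6007 -0.2222  0.2158]
scene foot 775 [ 0.6101 -0.2167  0.0202] [ 0.5516 -0.2746  0.0153] [ 0.6536 -0.1697  0.0253] mid [ 0.6026 -0.2221  0.0203]
scene rim 107 [ 0.3827 -0.2155  0.0143] [ 0.3566 -0.2577  0.0105] [ 0.4529 -0.1752  0.0192] mid [ 0.4048 -0.2165  0.0148]
```

View pics/w2.png

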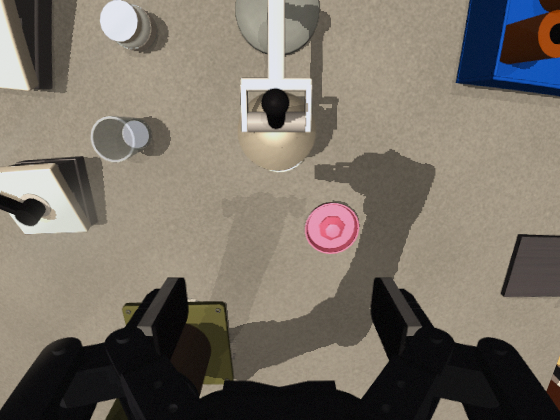

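The lamp measures as aimed: ball at (0.4666,-0.2187), tilt about 0.21–0.24, and the beam meets dish height within about 5 mm of the dish centre. In the wrist view the ball is at (275,102), in line with the boom. Next is the timer geometry.

Run:
```python
from h import *
s=ctrl.observe();print(s['joint_positions'],s['time_s'])
for n in('top','scene'):
    z=np.load(n+'P.npz');P,hsv=z['P'],z['hsv'];X,Y,Z=np.moveaxis(P,-1,0);V=hsv[...,2]
    f=(X>.49)&(X<.72)&(Y>.10)&(Y<.32)&(V>120)&(hsv[...,1]<70)&(Z>.055)&(Z<.145)
    q=P[f]
    for _ in range(8):
        c=q.mean(0);nn=np.linalg.svd(q-c,full_matrices=False)[2][2];nn*=np.sign(nn[2]);r=(P[f]-c)@nn;q=P[f][abs(r)<max(.003,0)] if _>2 else P[f][abs(r)<.008]
    print(n,len(q),'n',nn,'lean',np.arccos(nn[2]),'yaw of uphill',np.arctan2(-nn[1],-nn[0]))
    print(' xy bounds',q.min(0),q.max(0))
    m=np.zeros(f.shape,np.uint8)
    ins=f&(abs((P-c)@nn)<.004);
    xy=q[:,:2].astype(np.float32);print(' rect',cv2.minAreaRect(xy))
    hgt=(P-c)@nn
    lev=(V<60)&(X>.49)&(X<.72)&(Y>.10)&(Y<.33)&(hgt>.03)&(hgt<.06)
    L=P[lev]; hh=hgt[lev]
    up=np.array([0,0,1])-nn[2]*nn;up/=np.linalg.norm(up);lf=np.cross(nn,up)
    o=c+0*nn
    a=np.stack([(L-c)@up,(L-c)@lf],1)
    hub=a[hh>.0425]; print(' hub-top pts',len(hub),np.percentile(hub,[2,98],axis=0) if len(hub) else '')
    bar=a[(hh<.0425)]; print(' bar',len(bar),np.percentile(bar,[2,98],axis=0), 'h hist',np.histogram(hh,bins=6))
    print(' c',c,'z0.1 line offset up',(.1-c[2])/up[2])
    np.savez(n+'T.npz',a=a,hh=hh,c=c,n=nn,up=up,lf=lf)
p=np.load('top0.npz')['p'];cv2.imwrite('pics/t.png',cv2.resize(p[120:230,130:240][...,::-1],(600,600),interpolation=cv2.INTER_NEAREST))
```

```text
[ 0.5149215   0.23990356 -0.13152695  1.80234011  0.03448097  1.10175127
 -1.23317792] 6.15
top 3770 n [-0.40272164  0.07311294  0.91239782] lean 0.42169172202253624 yaw of uphill -0.17959107382972353
 xy bounds [0.50557384 0.11538825 0.06068186] [0.69665402 0.3067346  0.1391769 ]
 rect ((0.6026133298873901, 0.21128378808498383), (0.16842159628868103, 0.1695522964000702), 79.48603820800781)
 hub-top pts 219 [[-0.02012362 -0.01586418]
 [ 0.03702369  0.05760267]]
 bar 221 [[-0.0169077  -0.01792908]
 [ 0.04722488  0.06675868]] h hist (array([ 20,  25,  32,  97, 188,  78]), array([0.03030087, 0.03318921, 0.03607754, 0.03896588, 0.04185422,
       0.04474256, 0.0476309 ]))
 c [0.60234585 0.20708813 0.10158106] z0.1 line offset up -0.00386278736004138
scene 751 n [-0.39317727  0.07566205  0.91634431] lean 0.4119437166516194 yaw of uphill -0.19011345229271118
 xy bounds [0.50636571 0.11539009 0.06312603] [0.702167   0.30316966 0.14100986]
 rect ((0.6052852272987366, 0.20978379249572754), (0.16756696999073029, 0.1732444167137146), 79.49817657470703)
 hub-top pts 40 [[-0.04737681 -0.01441978]
 [-0.01057869  0.02526768]]
 bar 177 [[-0.0236957  -0.01363508]
 [ 0.01783575  0.07462726]] h hist (array([35, 35, 35, 39, 38, 35]), array([0.03000855, 0.03259824, 0.03518793, 0.03777762, 0.04036731,
       0.042957  , 0.04554669]))
 c [0.63063043 0.19854754 0.11392893] z0.1 line offset up -0.0347883142041389
```

View pics/t.png

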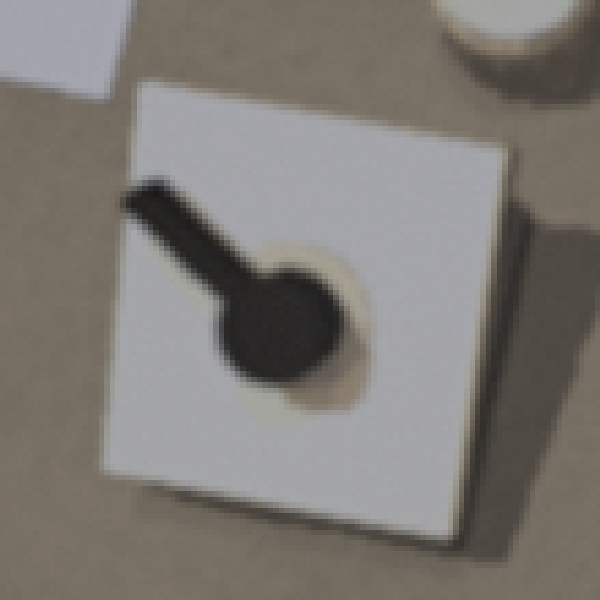

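```bash
cat > g.py <<'E'
from h import *
yaw=-.1835;lean=.42
up=np.array([np.cos(lean)*np.cos(yaw),np.cos(lean)*np.sin(yaw),np.sin(lean)])
n=np.array([-np.sin(lean)*np.cos(yaw),-np.sin(lean)*np.sin(yaw),np.cos(lean)]);lf=np.cross(n,up)
def pose(A,th,gap,h=.020,r=.06):
    f=.95-th;e=np.cos(f)*up+np.sin(f)*lf;t=np.cross(n,e)
    return A+h*n+r*e+(.018+gap)*t,np.stack([t,e,-n],1)
def ray(name,u,v,z):
    m,Rm,t=ext(name);K=np.array([[m['fx'],0,m['cx']],[0,m['fy'],m['cy']],[0,0,1]])
    q=cv2.undistortPoints(np.array([[[u,v]]],float),K,np.array([m['k1'],0,0,0.]))[0,0]
    d=Rm.T@np.array([*q,1]);o=-Rm.T@t;return o+d*(z-o[2])/d[2]
def proj(name,P):
    m,Rm,t=ext(name);K=np.array([[m['fx'],0,m['cx']],[0,m['fy'],m['cy']],[0,0,1]])
    return cv2.projectPoints(np.array([P],float),m['rvec'],m['tvec'],K,np.array([m['k1'],0,0,0.]))[0].ravel()
A=ray('top',181.3,179.6,.1+.044*n[2])-.044*n
E
python3 - <<'E'
from g import *
print('A',A,'hubtop in scene 800x600',proj('scene',A+.044*n)/.7)
e=np.cos(.95)*up+np.sin(.95)*lf
tip=A+.085*e+.041*n
print('tip top',proj('top',tip)/.7,'scene',proj('scene',tip)/.7)
s=ctrl.observe();Rc=R.from_quat(s['eef_rot'])
for h,gap in((.1,.02),(.02,.02)):
    p,M=pose(A,0,gap,h);print(p,np.round((p-s['ee_pos'])*1000,1),(R.from_matrix(M)*Rc.inv()).as_rotvec())
E
```

```text
A [0.60365963 0.20520807 0.1       ] hubtop in scene 800x600 [525.9029049  347.38134124]
tip top [222.30617298 219.16773913] scene [563.57577417 358.79681604]
[0.58009019 0.28170198 0.19293635] [ 196.5  500.7 -211. ] [-0.52484065 -0.10779179  2.32822551]
[0.61216335 0.27574959 0.11988923] [ 228.6  494.7 -284. ] [-0.52484065 -0.10779179  2.32822551]
```

```bash
python3 -m crank '[[10,30,0,-0.029,-0.006,0.128],[20,60,0,-0.058,-0.012,0.256],[30,90,0,-0.087,-0.018,0.384],[45,125,0,-0.116,-0.024,0.512],[60,160,0,-0.145,-0.03,0.64],[75,200,0,-0.174,-0.036,0.768],[90,240,0,-0.203,-0.042,0.896],[105,280,0,-0.232,-0.048,1.024],[120,320,0,-0.261,-0.053,1.152],[135,355,0,-0.29,-0.059,1.28],[145,390,0,-0.319,-0.065,1.408],[155,420,0,-0.348,-0.071,1.537]]' 1 20
python3 -m crank '[[10,20,-10,-0.029,-0.006,0.128],[20,40,-30,-0.058,-0.012,0.256],[30,60,-60,-0.087,-0.018,0.384],[40,80,-90,-0.116,-0.024,0.512],[42,81,-120,-0.145,-0.03,0.64],[42,81,-150,-0.174,-0.036,0.768],[42,81,-150,-0.177,-0.037,0.791],[42,81,-150,-0.177,-0.037,0.791],[42,81,-150,-0.177,-0.037,0.791]]'
python3 - <<'E'
from g import *
s=ctrl.observe();Rc=R.from_quat(s['eef_rot']);print(s['joint_positions'],s['ee_pos'])
p,M=pose(A,0,.02,.02);print(np.round((p-s['ee_pos'])*1000,1),(R.from_matrix(M)*Rc.inv()).as_rotvec())
E
```

```text
time_s: 7.35
ee_pos: [0.538, 0.2044, 0.4031]
eef_rot: [0.714, 0.682, 0.035, 0.155]
wrist_force: [0.6, -0.3, -0.5]
opening: 0.002
time_s: 8.25
ee_pos: [0.5806, 0.2831, 0.256]
eef_rot: [0.385, 0.899, 0.048, 0.204]
wrist_force: [-0.3, -0.0, -0.0]
opening: 0.003
[-0.32704247  0.63663459 -0.5979637   1.81299888  1.04526307  0.81742211
 -0.78910509] [0.58057413 0.2831203  0.25598775]
[  31.6   -7.4 -136.1] [-0.00514483  0.00378412  0.00303243]
```

```bash
python3 -m crank '[[0,-1,-35,0,0,0],[0,-1,-63,0,0,0],[10,-3,-86,0,0,0],[20,-5,-108,0,0,0],[28,-7,-126,0,0,0],[32,-7,-136,0,0,0],[32,-7,-136,0,0,0],[32,-7,-136,0,0,0]]'
python3 - <<'E'
from g import *
s=ctrl.observe();Rc=R.from_quat(s['eef_rot']);p0=s['ee_pos'];print(s['joint_positions'],s['wrist_force'])
p,M=pose(A,0,.02,.02);print('err mm',np.round((p-p0)*1000,1),'n',n)
def row(th,gap):
    d=.32*th;f=.95-th;e=np.cos(f)*up+np.sin(f)*lf;t=np.cross(n,e)
    q=A+.02*n+.06*e+(.007+.011*np.cos(d)+.0145*np.sin(d)+gap)*t
    return np.round((q-p0)*1000,1),np.round(-.68*th*n,3)
for th in np.r_[0:1.91:.1]: print(round(th,2),*row(th,0.))
pp,d=ctrl.grab_frame('wrist');cv2.imwrite('pics/w3.png',pp[...,::-1])
E
```

```text
time_s: 9.05
ee_pos: [0.612, 0.2758, 0.1196]
eef_rot: [0.384, 0.899, 0.047, 0.204]
wrist_force: [-0.5, 0.0, 0.1]
opening: -0.005
[-0.37781943  0.84770687 -0.45499708  1.85695055  1.36745147  0.65338716
 -1.08253854] [-0.53167856  0.03845354  0.05383205]
err mm [ 0.2 -0.1  0.3] n [-0.40091459  0.07440483  0.91308894]
0.0 [ 12.6 -14.2   6.9] [ 0. -0. -0.]
0.1 [ 17.2 -17.1   9.1] [ 0.027 -0.005 -0.062]
0.2 [ 21.5 -20.5  11.3] [ 0.055 -0.01  -0.124]
0.3 [ 25.4 -24.3  13.3] [ 0.082 -0.015 -0.186]
0.4 [ 29.1 -28.5  15.3] [ 0.109 -0.02  -0.248]
0.5 [ 32.3 -33.1  17.1] [ 0.136 -0.025 -0.31 ]
0.6 [ 35.2 -38.1  18.7] [ 0.164 -0.03  -0.373]
0.7 [ 37.6 -43.4  20.2] [ 0.191 -0.035 -0.435]
0.8 [ 39.5 -48.9  21.5] [ 0.218 -0.04  -0.497]
0.9 [ 41.  -54.7  22.6] [ 0.245 -0.046 -0.559]
1.0 [ 41.9 -60.6  23.5] [ 0.273 -0.051 -0.621]
1.1 [ 42.3 -66.7  24.2] [ 0.3   -0.056 -0.683]
1.2 [ 42.1 -72.8  24.6] [ 0.327 -0.061 -0.745]
1.3 [ 41.5 -78.9  24.8] [ 0.354 -0.066 -0.807]
1.4 [ 40.2 -84.9  24.8] [ 0.382 -0.071 -0.869]
1.5 [ 38.5 -90.9  24.5] [ 0.409 -0.076 -0.931]
1.6 [ 36.2 -96.6  24. ] [ 0.436 -0.081 -0.993]
1.7 [  33.4 -102.2   23.2] [ 0.463 -0.086 -1.056]
1.8 [  30.1 -107.4   22.2] [ 0.491 -0.091 -1.118]
1.9 [  26.4 -112.3   20.9] [ 0.518 -0.096 -1.18 ]
```

View pics/w3.png

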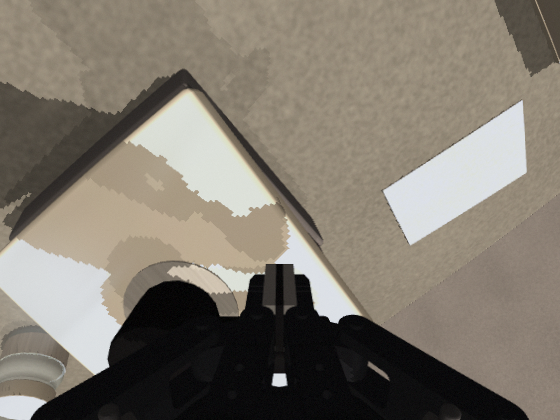

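The wrist view shows the hub at (165,320) inward of the fingers (280,290), which stand over the face on the lever's left side as planned. I push.

```bash
python3 -m crank '[[6,-7,3,0,0,0],[13,-14,7,0,0,0],[17,-17,9,0.027,-0.005,-0.062],[22,-21,11,0.055,-0.01,-0.124],[25,-24,13,0.082,-0.015,-0.186],[29,-29,15,0.109,-0.02,-0.248],[32,-33,17,0.136,-0.025,-0.31],[35,-38,19,0.164,-0.03,-0.373],[38,-43,20,0.191,-0.035,-0.435],[40,-49,22,0.218,-0.04,-0.497],[40,-49,22,0.218,-0.04,-0.497]]'
cat > f.py <<'E'
from g import *
s=ctrl.observe();e=s['ee_pos']-A;f=s['wrist_force'];M=R.from_quat(s['eef_rot']).as_matrix()
print('h',e@n,'r',np.hypot(e@up,e@lf),'phi',np.arctan2(e@lf,e@up),'F in up,left,n',f@up,f@lf,f@n,'q7',s['joint_positions'][6])
E
python3 f.py
```

```text
time_s: 10.2
ee_pos: [0.6509, 0.2277, 0.1412]
eef_rot: [0.611, 0.764, 0.101, 0.183]
wrist_force: [-2.1, 4.4, 0.8]
opening: 0.006
h 0.020351116637424428 r 0.0634390370625365 phi 0.5066329327866522 F in up,left,n -2.2550792092967913 3.930733453852561 1.9243366437422067 q7 -1.4250835146294432
```

```bash
python3 -m crank '[[1,-6,1,0.027,-0.005,-0.062],[2,-12,2,0.054,-0.01,-0.124],[2,-18,2.5,0.082,-0.015,-0.186],[2,-24,3,0.109,-0.02,-0.248],[2,-30,3,0.136,-0.025,-0.31],[0,-36,3,0.164,-0.03,-0.373],[-1,-42,2.5,0.191,-0.035,-0.435],[-4,-48,2,0.218,-0.04,-0.497],[-6,-53,1,0.245,-0.046,-0.559],[-6,-53,1,0.245,-0.046,-0.559]]'; python3 f.py
```

```text
time_s: 11.2
ee_pos: [0.6466, 0.1762, 0.1432]
eef_rot: [0.812, 0.545, 0.153, 0.145]
wrist_force: [1.0, 5.6, 1.4]
opening: -0.0
h 0.02006802841357223 r 0.06446510706052405 phi -0.32693079235948574 F in up,left,n 0.5792742709428021 5.698425839224346 1.2982303180331154 q7 -2.052047247526668
```

```bash
python3 -m crank '[[-1,-3,0,0,0,0],[-3,-5,-1,0.015,-0.003,-0.03],[-5,-7,-1.5,0.015,-0.003,-0.03],[-5,-7,-1.5,0.015,-0.003,-0.03]]'; python3 f.py;  python3 -m crank '[[-1,-1.5,-0.3,0,0,0],[-2,-3,-0.6,0,0,0],[-2,-3,-0.6,0,0,0]]'; python3 f.py
```

```text
time_s: 11.6
ee_pos: [0.6423, 0.1695, 0.142]
eef_rot: [0.82, 0.531, 0.156, 0.142]
wrist_force: [0.3, 5.6, 1.6]
opening: -0.002
h 0.020231434044964195 r 0.06424616260579558 phi -0.45159008220684455 F in up,left,n -0.018110668990805514 5.570932596785153 1.7256016342697196 q7 -2.118213058061803
time_s: 11.9
ee_pos: [0.6405, 0.1669, 0.1415]
eef_rot: [0.82, 0.532, 0.157, 0.142]
wrist_force: [1.6, 6.7, 1.7]
opening: -0.003
h 0.020253650002458344 r 0.06427076044614617 phi -0.5014406526537123 F in up,left,n 1.00916925656054 6.874339886162423 1.4603649850722475 q7 -2.1319425536952865
```

```bash
for i in 1 2; do python3 -m crank '[[-1.2,-1.6,-0.4,0,0,0],[-1.2,-1.6,-0.4,0,0,0]]' | grep force; done; python3 f.py
```

```text
wrist_force: [2.0, 5.7, 2.0]
wrist_force: [3.4, 5.7, 0.9]
h 0.020234335770764264 r 0.06466329006394486 phi -0.5633726664116867 F in up,left,n 2.4756344225404363 6.197695040586618 -0.16243550998728715 q7 -2.149356602905088
```

```bash
for i in 1 2 3; do python3 -m crank '[[-0.9,-1.2,-0.3,0,0,0],[-0.9,-1.2,-0.3,0,0,0]]' | grep force;python3 f.py; done
```

```text
wrist_force: [2.2, 6.2, 1.9]
h 0.02023699137315606 r 0.06490174090291727 phi -0.5861049212796323 F in up,left,n 1.7097289763847265 6.472615164640066 1.3117694093107843 q7 -2.156023446389574
wrist_force: [2.4, 5.2, 0.7]
h 0.02022204388155157 r 0.06512467771192565 phi -0.6097263677219369 F in up,left,n 1.5468588931071294 5.500512824083312 0.046702660974207874 q7 -2.1628615120944676
wrist_force: [3.4, 6.3, 1.1]
h 0.020327128172044254 r 0.06520352138511484 phi -0.6209734661253088 F in up,left,n 2.4620502904466335 6.819042896853853 0.05400227166436187 q7 -2.1697193420369896
```

```bash
for i in 1 2 3; do python3 -m crank '[[-0.6,-0.8,-0.2,0,0,0],[-0.6,-0.8,-0.2,0,0,0]]' | grep force;python3 f.py; done
```

```text
wrist_force: [4.3, 7.2, 1.0]
h 0.020360371573289408 r 0.06517477860057705 phi -0.6240702075415383 F in up,left,n 3.0341070961060406 7.835217291548153 -0.2749113495711208 q7 -2.174289592028889
wrist_force: [5.9, 9.4, -0.4]
h 0.02047650732681513 r 0.06513852875037997 phi -0.6240906127299475 F in up,left,n 3.580197709379021 10.301910785199958 -1.98628443528198 q7 -2.178975454992182
wrist_force: [6.6, 9.5, -1.0]
h 0.02053794459477042 r 0.06510116113947026 phi -0.6260705271485993 F in up,left,n 3.9067267579660925 10.542327799123724 -2.8706106663435733 q7 -2.1837550790573195
```

At the stop: the position has stalled while the force rises about 2 N per mm. I push to about 18 N and hold.

```bash
python3 -m crank '[[-0.6,-0.8,-0.2,0,0,0],[-1.2,-1.6,-0.4,0,0,0],[-1.5,-2,-0.5,0,0,0],[-1.5,-2,-0.5,0,0,0]]' | grep force;python3 f.py; python3 -m crank '[[-0.6,-0.8,-0.2,0,0,0],[-0.6,-0.8,-0.2,0,0,0]]' | grep force;python3 f.py
```

```text
wrist_force: [11.0, 11.4, -2.2]
h 0.02071138803695638 r 0.06500544693794837 phi -0.6297977684857874 F in up,left,n 7.047557542057306 13.180157372076886 -5.568172492861124 q7 -2.1956788503724622
wrist_force: [12.7, 13.4, -2.2]
h 0.020775827787269035 r 0.06496712352122617 phi -0.631462897087071 F in up,left,n 8.252029783558394 15.456962432288142 -6.060744550484878 q7 -2.2006016133063437
```

```bash
python3 -m crank '[[0,0,0,0,0,0],[0,0,0,0,0,0],[0,0,0,0,0,0],[0,0,0,0,0,0],[0,0,0,0,0,0],[0,0,0,0,0,0],[0,0,0,0,0,0],[0,0,0,0,0,0],[0,0,0,0,0,0],[0,0,0,0,0,0]]' | grep force; python3 f.py
python3 -m crank '[[3,4,1,0,0,0],[8,11,2.5,0,0,0],[16,22,5,-0.015,0.003,0.03],[18,27,6,-0.042,0.008,0.092],[21,33,6.5,-0.07,0.013,0.155],[22,39,7,-0.097,0.018,0.217],[24,45,7,-0.124,0.023,0.28],[24,51,7,-0.15,0.028,0.34],[24,57,6.5,-0.178,0.033,0.404],[24,63,6,-0.206,0.038,0.466],[23,69,5,-0.233,0.043,0.528],[22,75,4,-0.26,0.049,0.59]]'; python3 f.py
```

```text
wrist_force: [11.8, 13.1, -2.4]
h 0.020741549861705025 r 0.06497298421662416 phi -0.6316502874939034 F in up,left,n 7.392986797583963 15.005986369639976 -5.934046043845528 q7 -2.200484687903879
time_s: 16.3
ee_pos: [0.6532, 0.226, 0.1419]
eef_rot: [0.609, 0.765, 0.1, 0.185]
wrist_force: [0.8, 1.8, 0.8]
opening: -0.001
h 0.019960059610888373 r 0.06513890516969262 phi 0.47011068320912774 F in up,left,n 0.7587310203180124 1.971263216928221 0.482742660176645 q7 -1.4173219293457533
```

```bash
python3 -m crank '[[-2,6,-2,-0.027,0.005,0.062],[-5,11,-3,-0.054,0.01,0.124],[-8,16,-5,-0.082,0.015,0.187],[-11,20,-7,-0.109,0.02,0.249],[-15,25,-9,-0.136,0.025,0.311],[-18,28,-11,-0.163,0.03,0.373],[-23,32,-13,-0.19,0.035,0.435],[-27,35,-15,-0.218,0.04,0.497],[-34,42,-19,-0.218,0.04,0.497],[-40,49,-22,-0.218,0.04,0.497],[-40,49,-22,-0.218,0.04,0.497]]'; python3 f.py
python3 -m crank '[[-12,2,27,0,0,0],[-24,4,55,0,0,0],[-40,8,91,0,0,0],[-55,12,130,0,0,0],[-70,12,160,0,0,0],[-100,12,190,0,0,0],[-140,12,200,0,0,0],[-180,12,200,0,0,0],[-180,12,200,0,0,0],[-180,12,200,0,0,0]]'
python3 - <<'E'
from g import *
z0=np.load('top0.npz')['p']
im=[]
for k in('top','scene'):
    p,d=ctrl.grab_frame(k);P=cloud(k,d);hsv=cv2.cvtColor(p,cv2.COLOR_RGB2HSV);V=hsv[...,2];X,Y,Z=np.moveaxis(P,-1,0)
    im.append(p[100:330,100:480])
    L=(X>.4)&(X<.72)&(Y>-.36)&(Y<-.12)&(V<60)
    for lo,hi in((.23,.26),(.26,.285),(.285,.31)):
        m=L&(Z>lo)&(Z<hi);print(k,'handle',m.sum(),np.median(P[m],0))
    hg=(P-A)@n;m=(V<60)&(hg>.03)&(hg<.05)&(np.hypot((P-A)@up,(P-A)@lf)<.095)&(np.hypot((P-A)@up,(P-A)@lf)>.035)
    q=P[m]-A;print('lever phi',np.median(np.arctan2(q@lf,q@up)),m.sum())
    m=(X>.35)&(X<.46)&(Y>-.27)&(Y<-.17)&(hsv[...,0]<12)&(hsv[...,1]>150)&(Z>.005)&(Z<.05);print('ore',m.sum(),np.median(P[m],0))
cv2.imwrite('pics/end.png',np.vstack(im)[...,::-1])
E
```

```text
time_s: 17.4
ee_pos: [0.6108, 0.2762, 0.1184]
eef_rot: [0.382, 0.9, 0.047, 0.203]
wrist_force: [-0.9, -0.2, 0.7]
opening: -0.0
h 0.01920920851407764 r 0.07112184454685527 phi 1.5410195074942425 F in up,left,n -0.4851204630009654 -0.39489000465085444 1.0358823966597515 q7 -1.0793919944007317
time_s: 18.4
ee_pos: [0.4317, 0.2865, 0.3191]
eef_rot: [0.382, 0.9, 0.046, 0.204]
wrist_force: [-0.1, -0.9, 0.8]
opening: -0.003
top handle 41 [ 0.45003532 -0.21303512  0.24827534]
top handle 40 [ 0.45625526 -0.21335166  0.2727883 ]
top handle 61 [ 0.46391295 -0.21584052  0.29896762]
lever phi 0.986845593112774 122
ore 34 [ 0.39456047 -0.2091449   0.02063427]
scene handle 43 [ 0.46134828 -0.21736264  0.24560679]
scene handle 33 [ 0.46788317 -0.21688413  0.27144151]
scene handle 31 [ 0.47249495 -0.21676648  0.29381412]
lever phi 0.9589341160988402 103
ore 80 [ 0.41590939 -0.21657221  0.01898733]
```

View pics/end.png

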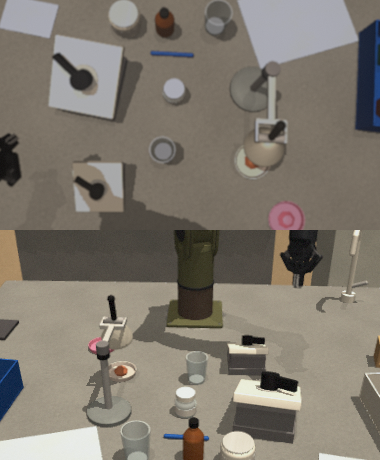

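The end view shows the lever back at rest (about 0.96 rad from uphill), the lamp still over the dish, nothing else shifted, and the gripper clear. I hand the job in.

```bash
python3 -c "
from rig import ctrl
print(ctrl.observe()['time_s'],ctrl.finish_job())"
```

```text
the job is handed in; nothing more can be done
18.5 None
```

I swung the lamp onto the dish and worked the timer lever, then handed the job in at 18.5 s. No verdict was reported.

- **Lamp:** I closed the fingers lightly on the handle's ball and swung it about 0.71 rad. By my measurement the beam meets dish height within about 5 mm of the dish's middle. Two ways of measuring the tilt disagreed slightly, 0.21 against 0.24 rad, but both are inside the 20 mm limit.
- **Timer lever:** I pushed the larger timer's lever clockwise to its stop and held it for a little over a second. The measured force was about 18.6 N at the start of the hold and 17.7 N at the end. I then eased it back with the fingers.
- **Last checks:**
  - The lever was back at its rest angle: 0.96 rad from uphill in the scene view and 0.99 in the top view, against 0.95 nominal. That difference is measuring noise.
  - The lamp handle had not moved since it was aimed (within about 1 mm).
  - The dish had not moved in the scene view. From above the lamp hides part of it, so that reading was not usable.
  - The bystanders looked unmoved in the last picture, but I did not measure them.
  - The gripper was clear of everything.

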